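# Set a rotary polariser mount to 60 degrees and lock it

### The job

Turn the graduated ring of the polariser mount until its scale reads 60 degrees against the index line (the second long mark clockwise from the broad zero mark), then swing the pawl fully into the ring's teeth so that the ring is locked at 60. Leave the bottles and the dish that stand round the mount where they are.

Things in the scene. Friction and masses are not known exactly. Their poses are not given: they have to be found in the camera images.
- mount: Fixed mount: aluminium plate 180 x 200 x 12 mm, x -90 to 90, y -115 to 85 mm. Origin on the worktop exactly under the ring's axis, z up; its -x side more or less faces the robot. On it a dark flat ring, 127 mm across (137 over its 36 round rim teeth), top 36 mm above the worktop, with a window plate (to 38 mm) in the middle.
- index (a point): Ring end of the black index line: on the mount at x -72, y 0 mm, 34 mm above the worktop, on top of an aluminium block (x -71 to -89 mm, 34 mm wide). The scale is read here.
- zero_mark (a point): Outer end of the scale's zero mark on the ring's top, 61 mm from the axis: a white bar 6 mm broad. Thin white marks follow clockwise seen from above, one every 10 degrees up to 180, longer every 30; the other half of the ring is bare.
- ring (a joint): Angle of the ring about its upright axis, rad, equal to the scale reading (1.047 = 60 degrees); stops at 0 and pi. Grows as the ring turns counterclockwise seen from above. Stiff (about 0.08 N m, 2 N at its post), stays where it is left. Starts at 105 to 170 degrees.
- ring_post (a point): Centre of the top of the ring's steel post: upright pin 14 mm in diameter, 42 mm from the axis, opposite the zero mark, from the ring's top (36 mm above the worktop; 18 mm collar up to 40) to 84 mm above the worktop. Its direction from the axis is the mount's +x turned counterclockwise by the reading. Pushing it sideways turns the ring.
- pawl (a joint): Angle of the steel locking pawl about its upright pivot, rad; 0 = fully in, nose between two teeth; grows to 0.8 as it swings out (counterclockwise from above). Stiff (0.08 N m, 1 N at its post), stays where left; starts at 0.35 to 0.6. The nose goes in only near a whole ten degrees: within about 2.5 degrees it pulls the ring true.
- pawl_pivot (a point): The pawl's pivot, on the mount at x 62, y -76 mm, 22 mm above the worktop. With the pawl in, its arm runs from here towards the mount's -x along the -y side of the ring, its top at 32 mm.
- pawl_post (a point): Centre of the top of the pawl's steel post: upright pin 14 mm in diameter, from the arm (32 mm above the worktop) to 82 mm, 89 mm from the pivot. With the pawl fully in it stands on the mount at x -26, y -88 mm. Pushing it towards the ring (mount's +y) swings the pawl in.
- dropper_5: Bystander: small brown dropper bottle 25 mm wide, 65 mm high, loose on the worktop left of the mount; origin at the centre of its underside, z up.
- dropper_2: Bystander: small white dropper bottle 26 mm wide, 71 mm high, loose on the worktop beyond the mount; origin at the centre of its underside, z up.
- petri_1: Bystander: petri dish 62 mm in diameter, 13 mm high, loose on the worktop beyond the mount; origin at the centre of its underside.

How it is judged:
By the outcome, as a careful person would: the job done as asked, in the order asked, and still so for the second after the job is handed in, with the robot touching nothing.
It also fails if it takes over 51 s, if anything falls off the work surface, if the arm or the gripper's body presses on something with over 40 N, if the wrist force passes 120 N, or if a joint passes its speed limit or range.

### The arm

A 7-joint arm with a two-finger parallel gripper is mounted at the origin on a cart in front of the work surface, level with it; the furniture and walls round the work are solid. World frame = base frame: x ahead of the robot, y to its left, z up, the work surface at z = 0. Lengths are in m, angles in rad, forces in N, time in s.
With the tool pointing down it reaches from about 0.425 to 0.925 m from the base axis. Payload 6.8 kg.
Tool frame: the origin (TCP) lies midway between the tips of the shut fingers; the grasp point (between the pads) lies 19 mm behind it (grip_point_offset is the distance from the TCP to the grasp point, in m); y points along the fingers, x is the direction in which the jaws open and shut, and the axes are right-handed (so a half turn about y gives the same grasp; the last joint's range is limited). The gripper opens to 85 mm and grips with 20 to 120 N. Pads are 22 mm wide; open, the fingers measure 114 mm over their backs; the gripper's body (76 mm by 85 mm) begins 54 mm behind the grasp point. The pads swing forward as they close: fully open they stand 13 mm farther back than shut.
Start: joints at [-1.267, 0.477, 0.022, 1.555, -0.011, 1.109, -0.083], TCP at [0.27, 0.619, 0.231] pointing down, gripper open.
Joint ranges: [-2.96, 2.96], [-0.34, 2.1], [-1.41, 1.46], [0.24, 2.44], [-1.37, 4.51], [0.17, 1.92], [-2.96, 2.96]. Speed limits (rad/s): [2.39, 2.39, 3.14, 3.14, 3.14, 3.14, 3.14].

### API

Orientations are given as a unit quaternion [w, x, y, z].
In Python, from station import get_obs, read_camera, hand_in, grip_point_offset gives the robot as it stands.
- The arm moves only by the tool play_rows, never from a script. Its argument "increments" is a list of rows, each a list of 2 entries, a list of its own where there are three numbers: the shift along the tool's x, y, z in m, then the turn, a rotation vector about the tool's x, y, z in degrees. In form: [[[tx, ty, tz], [ax, ay, az]], ...]. A call has 1 to 20 rows; each row shifts and turns the commanded pose from where the row before left it, along the tool's axes as they then stand; what a row does not reach is not made up. A row lasts 1/12 s, in which the tool goes at most 41.7 mm and 7.16 degrees, less where a joint would pass 70% of its speed; a pose out of reach is approached as far as the arm can. A call with a gripper value outside its range is refused whole. "gripper" is the finger opening in m, from 0 to 0.0854, set as the call begins (left out, the last holds). The fingers move at their own pace and stop on an object; "grip_force" is the grip in N (left out, the last holds). Time passes only in rows, so rows that do not move let the fingers close. It gives the time, the measured TCP pose, the force and the opening at its end, in the units of the state.
- get_obs(): the state, without advancing time (a new reading comes with each control period).
- read_camera(name): name is "scene" or "top" or "wrist"; returns a dict with "color" (420x560x3 uint8, red, green, blue), "range_z" (420x560 float32, m along the optical axis (not along the pixel's ray), 0 where there is no reading), "intrinsics" (3x3 intrinsics, pixels), "R" (3x3) and "t" (3): a world point X has camera coordinates R X + t; the wrist camera has in their place "hand_eye" (4x4, takes a point from camera to tool coordinates, whose origin is the TCP and whose axes are the tool frame's). Camera axes: x right, y down, z forward; pixel columns grow to the right and rows downward; lengths in m; the calibration is good to about 2 mm. The wrist camera is an equidistant fisheye: a pixel r from the principal point sees the ray r / f radians off the axis. A picture is of the moment at which its call begins: read the wrist's pose just before it.
- hand_in(): hands the job in, once; it reports no verdict.
The state is a dict: "t": time; "q": joint angles; "joint_vel": joint speeds; "joint_torque": joint torques, N m; "eef_pos": TCP position; "tool_rot": TCP orientation; "contact_force": force on the tool from outside, world axes, zero at the start; "torque": the same for the moment, N m; "gripper_width": opening from 0.0 (shut) to 1.0 (fully open).
Only numpy, scipy, OpenCV 4.12 (cv2) and the standard library are available. Lean on these libraries where they do the work, as an engineer would, in place of code of your own. Each camera call takes 0.05 s, during which the arm holds its last target. There are 200 camera calls.

## Working session

There is one attempt and no reset: what is moved stays moved. The work goes in short steps, Python scripts to look and compute and a tool call to move; the robot and the scene stay as the last step left them, time stands still between calls to the robot, and variables do not carry over. Pictures are saved under pics/ and viewed, about 8 in all and at most 12, crops included, and the job is handed in when it is done.

Besides the shell and the picture viewer there is one more tool, called after "Call:" by a JSON object that holds its "op" and its "data", one argument or row to a line. play_rows: Moves the arm, as the interface text tells. Its arguments: {"type":"object","properties":{"increments":{"type":"array","items":{"type":"array"}},"gripper":{"type":"number"},"grip_force":{"type":"number"}},"required":["increments"]}

```bash
ls; mkdir -p pics; cat > h.py <<'E'
import numpy as np, cv2
from station import *
def save(n,f,crop=None,s=1):
    c=read_camera(n); im=c["color"][:,:,::-1]
    np.savez("last_"+n+".npz",**c)
    if crop: im=im[crop[1]:crop[3],crop[0]:crop[2]]
    cv2.imwrite("pics/"+f,cv2.resize(im,None,fx=s,fy=s,interpolation=cv2.INTER_CUBIC)); return c
def pz(c,u,v,z):  # pixel -> world on plane z
    K,R,t=c["intrinsics"],c["R"],c["t"]
    d=R.T@np.linalg.solve(K,[u,v,1.]); o=-R.T@t
    return o+d*(z-o[2])/d[2]
def proj(c,X):
    p=c["intrinsics"]@(c["R"]@np.array(X)+c["t"]); return p[:2]/p[2]
E
python3 - <<'E'
from h import *
o=get_obs(); print(o["t"],o["eef_pos"],o["tool_rot"],grip_point_offset)
c=save("top","top1.png",s=1.4); print(-c["R"].T@c["t"]); save("scene","sc1.png",s=1.4)
E
```

```text
pics
0.0 [0.26997094 0.61802531 0.23031542] [-0.59126115  0.59206613  0.38669179 -0.38773368] 0.0187
[0.52557228 0.05511019 0.94147875]
```

View pics/top1.png

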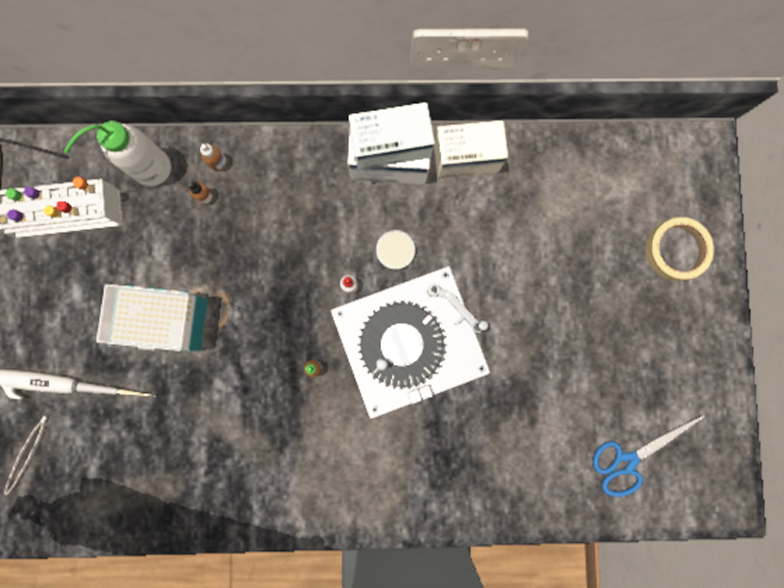

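View pics/sc1.png

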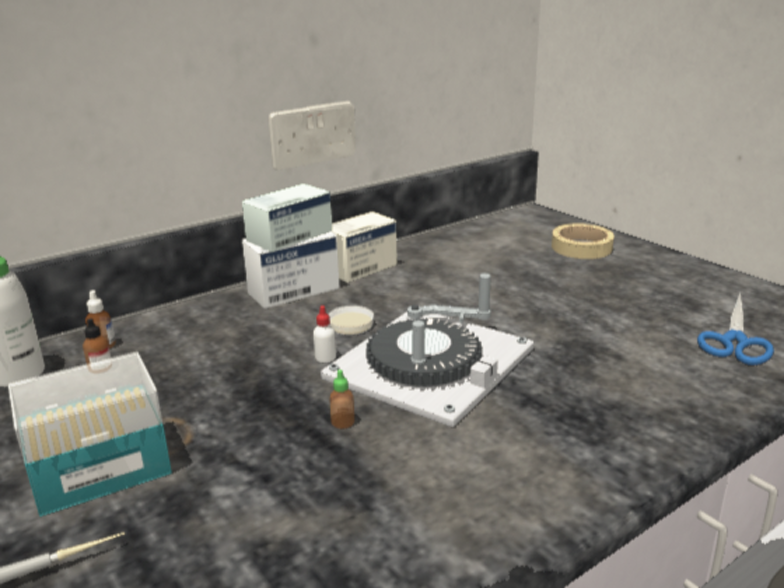

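The top view shows the mount centred near (402,345), the index block at (421,393), the ring post at (381,364), the pawl pivot at (435,290) and the pawl post at (484,326). Next is an enlarged crop.

```bash
python3 - <<'E'
from h import *
save("top","top2.png",(215,180,360,305),5.5)
E
```

```text
(no output)
```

View pics/top2.png

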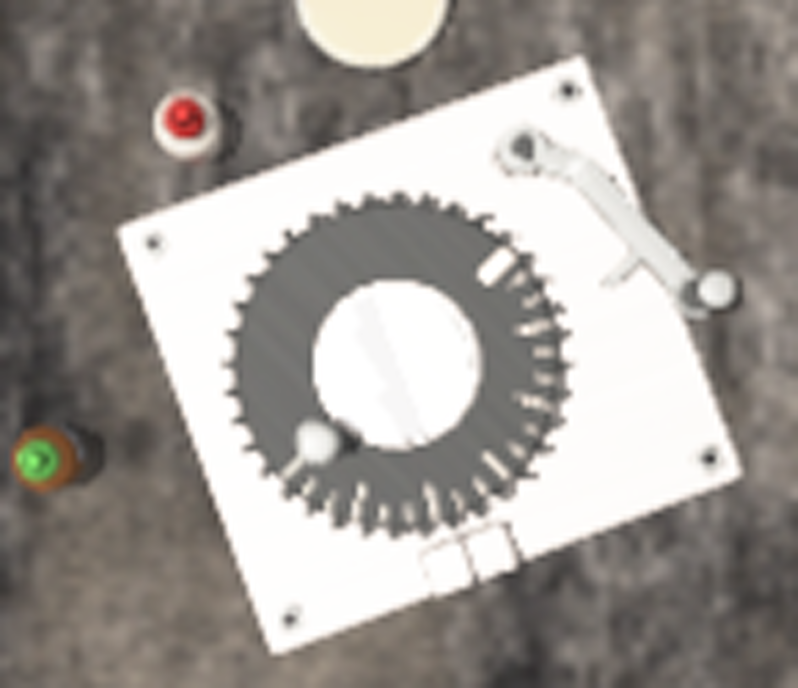

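```bash
cat >> h.py <<'E'
def cp(x,y,o=(215,180),s=5.5): return o[0]+(x+.5)/s-.5, o[1]+(y+.5)/s-.5
def fit(M,W):
    M=np.array(M);W=np.array(W);m=M.mean(0);w=W.mean(0);a=M-m;b=W-w
    th=np.arctan2((a[:,0]*b[:,1]-a[:,1]*b[:,0]).sum(),(a*b).sum()); c,s=np.cos(th),np.sin(th)
    A=np.array([[c,-s],[s,c]]); return th,w-A@m,np.linalg.norm(b-a@A.T,axis=1)
E
python3 - <<'E'
from h import *
c=dict(np.load("last_top.npz"))
W=[pz(c,*cp(*p),.012)[:2] for p in [(118,230),(583,57),(742,474),(275,655)]]
th,t,r=fit(np.array([(90,85),(90,-115),(-90,-115),(-90,85)])/1e3,W); print("mount",th,t,r)
A=np.array([[np.cos(th),-np.sin(th)],[np.sin(th),np.cos(th)]])
for n,p,z in [("ringpost",(318,440),.084),("pawlpost",(718,289),.082),("zero",(504,258),.036),("pivot",(523,147),.032),("idx",(468,538),.034),("ringc",(397,365),.038),("green",(40,460),.065),("red",(185,118),.071)]:
    w=pz(c,*cp(*p),z)[:2]; m=A.T@(w-t)*1e3; print(n,w.round(4),m.round(1),np.hypot(*m).round(1),np.degrees(np.arctan2(m[1],m[0])).round(1))
def W2(x,y): return (A@np.array([x,y])/1e3+t).round(4)
print("post60",W2(21,36.4),"pawl in",W2(-26,-88))
o=get_obs();from scipy.spatial.transform import Rotation as Ro
print(Ro.from_quat(o["tool_rot"],scalar_first=True).as_matrix().round(3))
E
```

```text
mount 0.3412889782550469 [0.53722839 0.02642358] [0.00157657 0.00136628 0.00214617 0.00149594]
ringpost [0.5098 0.0572] [-15.6  38.2] 41.2 112.2
pawlpost [ 0.5621 -0.091 ] [ -15.8 -119. ] 120.1 -97.6
zero [ 0.5776 -0.016 ] [ 23.9 -53.5] 58.5 -65.9
pivot [ 0.6212 -0.0248] [ 62.  -76.3] 98.3 -50.9
idx [4.703e-01 3.000e-04] [-71.8  -2.2] 71.9 -178.2
ringc [0.537  0.0264] [-0.2  0.1] 0.2 164.4
green [0.5041 0.1603] [ 13.6 137.2] 137.9 84.4
red [0.6301 0.1048] [113.7  42.8] 121.5 20.6
post60 [0.5448 0.0678] pawl in [ 0.5422 -0.0652]
[[ 0.4   -0.    -0.916]
 [ 0.916 -0.001  0.4  ]
 [-0.001 -1.    -0.   ]]
```

Call:
{"op": "play_rows", "data": {
  "increments": [
    [[-0.0209,0,-0.0222],[0,0,0]],
    [[-0.0209,0,-0.0222],[0,0,0]],
    [[-0.0209,0,-0.0222],[0,0,0]],
    [[-0.0209,0,-0.0222],[0,0,0]],
    [[-0.0209,0,-0.0222],[0,0,0]],
    [[-0.0209,0,-0.0222],[0,0,0]],
    [[-0.0209,0,-0.0222],[0,0,0]],
    [[-0.0209,0,-0.0222],[0,0,0]],
    [[-0.0209,0,-0.0222],[0,0,0]],
    [[-0.0209,0,-0.0222],[0,0,0]],
    [[-0.0209,0,-0.0222],[0,0,0]],
    [[-0.0209,0,-0.0222],[0,0,0]],
    [[-0.0209,0,-0.0222],[0,0,0]],
    [[-0.0209,0,-0.0222],[0,0,0]],
    [[-0.0209,0,-0.0222],[0,0,0]],
    [[-0.0209,0,-0.0222],[0,0,0]],
    [[-0.0209,0,-0.0222],[0,0,0]],
    [[-0.0209,0,-0.0222],[0,0,0]],
    [[-0.0209,0,-0.0222],[0,0,0]],
    [[-0.0209,0,-0.0222],[0,0,0]]
  ],
  "gripper": 0.045
}}

```text
t: 1.82
eef_pos: [0.5099, 0.0563, 0.2313]
tool_rot: [0.592, -0.592, -0.387, 0.387]
contact_force: [0.2, 0.5, -0.6]
gripper_width: 0.527
```

Call:
{"op": "play_rows", "data": {
  "increments": [
    [[0,0,0],[0,6.3,0]],
    [[0,0,0],[0,6.3,0]],
    [[0,0,0],[0,6.3,0]],
    [[0,0,0],[0,6.3,0]],
    [[0,0,0],[0,6.3,0]],
    [[0,0,0],[0,6.3,0]],
    [[0,0,0],[0,6.3,0]],
    [[0,0,0],[0,6.3,0]],
    [[0,0,0],[0,0,0]],
    [[0,0,0],[0,0,0]]
  ]
}}

```text
t: 2.65
eef_pos: [0.5096, 0.0579, 0.2312]
tool_rot: [-0.7, 0.7, 0.1, -0.1]
contact_force: [-0.4, 0.2, -0.3]
gripper_width: 0.527
```

```bash
cat >> h.py <<'E'
def to(x,y,z=None,ang=None):  # shift in tool axes to reach world x,y,z
    from scipy.spatial.transform import Rotation as Ro
    o=get_obs();R=Ro.from_quat(o["tool_rot"],scalar_first=True).as_matrix();p=np.array(o["eef_pos"])
    print("t",round(o["t"],2),"p",p.round(4),"jaw",np.degrees(np.arctan2(R[1,0],R[0,0])).round(1),"tilt",R[:,1].round(3),"F",np.round(o["contact_force"],2),"w",o["gripper_width"],"q7",round(o["q"][6],2))
    print("shift",(R.T@(np.array([x,y,p[2] if z is None else z])-p)).round(4)); return R
E
python3 -c "
from h import *
to(.5098,.0572,.05)"
```

```text
t 2.65 p [0.5096 0.0579 0.2312] jaw 16.2 tilt [-0. -0. -1.] F [-0.43  0.22 -0.31] w 0.5269756999430957 q7 0.16
shift [ 1.000e-04  1.812e-01 -7.000e-04]
```

Call:
{"op": "play_rows", "data": {
  "increments": [
    [[0,0.02,0],[0,0,0]],
    [[0,0.02,0],[0,0,0]],
    [[0,0.02,0],[0,0,0]],
    [[0,0.02,0],[0,0,0]],
    [[0,0.02,0],[0,0,0]],
    [[0,0.02,0],[0,0,0]],
    [[0,0.02,0],[0,0,0]],
    [[0,0.02,-0.0007],[0,0,0]],
    [[0,0.018,0],[0,0,0]],
    [[0,0,0],[0,0,0]],
    [[0,0,0],[0,0,0]]
  ]
}}

```text
t: 3.57
eef_pos: [0.5093, 0.0569, 0.0528]
tool_rot: [-0.7, 0.7, 0.098, -0.1]
contact_force: [0.1, -0.5, -0.5]
gripper_width: 0.524
```

Call:
{"op": "play_rows", "data": {
  "increments": [
    [[0,0,0],[0,0,0]],
    [[0,0,0],[0,0,0]],
    [[0,0,0],[0,0,0]],
    [[0,0,0],[0,0,0]],
    [[0,0,0],[0,0,0]],
    [[0,0,0],[0,0,0]]
  ],
  "gripper": 0.01,
  "grip_force": 25
}}

```text
t: 4.07
eef_pos: [0.5101, 0.0574, 0.0543]
tool_rot: [0.7, -0.7, -0.099, 0.098]
contact_force: [-2.6, 0.9, 5.9]
gripper_width: 0.153
```

```bash
python3 -c "
from h import *
R=to(.5448,.0678,.053)
t=np.array([.5372,.0264])
p=np.array(get_obs()['eef_pos']); a0=np.degrees(np.arctan2(*(p[:2]-t)[::-1]))
print('world ang',a0, np.hypot(*(p[:2]-t)))
prev=np.array([np.cos(np.radians(a0)),np.sin(np.radians(a0)),0])*.042
for a in np.linspace(a0,60+19.55,11)[1:]:
  n=np.array([np.cos(np.radians(a)),np.sin(np.radians(a)),0])*.042
  print(a.round(1),(R.T@(n-prev)).round(4).tolist()); prev=n
"
```

```text
t 4.07 p [0.5101 0.0574 0.0543] jaw 16.0 tilt [ 0.001  0.001 -1.   ] F [-2.6   0.89  5.88] w 0.15251980069562038 q7 0.31
shift [0.0362 0.0014 0.0004]
world ang 131.1395905412776 0.04122850501293081
126.0 [0.0035, 0.0, 0.0014]
120.8 [0.0036, 0.0, 0.0011]
115.7 [0.0037, 0.0, 0.0008]
110.5 [0.0038, 0.0, 0.0005]
105.3 [0.0038, 0.0, 0.0001]
100.2 [0.0038, 0.0, -0.0002]
95.0 [0.0037, 0.0, -0.0006]
89.9 [0.0037, 0.0, -0.0009]
84.7 [0.0036, 0.0, -0.0012]
79.6 [0.0035, 0.0, -0.0015]
```

Call:
{"op": "play_rows", "data": {
  "increments": [
    [[0.0035,0,0.0014],[0,0,0]],
    [[0.0036,0,0.0011],[0,0,0]],
    [[0.0037,0,0.0008],[0,0,0]],
    [[0.0038,0,0.0005],[0,0,0]],
    [[0.0038,0,0.0001],[0,0,0]],
    [[0.0038,0,-0.0002],[0,0,0]],
    [[0.0037,0,-0.0006],[0,0,0]],
    [[0.0037,0,-0.0009],[0,0,0]],
    [[0.0036,0,-0.0012],[0,0,0]],
    [[0.0035,0,-0.0015],[0,0,0]],
    [[0,0,0],[0,0,0]],
    [[0,0,0],[0,0,0]]
  ]
}}

```text
t: 5.07
eef_pos: [0.5447, 0.0681, 0.0537]
tool_rot: [0.701, -0.7, -0.099, 0.099]
contact_force: [-3.6, 2.6, 2.7]
gripper_width: 0.155
```

```bash
python3 -c "
from h import *
R=to(.5448,.0678,.2)
t=np.array([.5372,.0264])
p=np.array(get_obs()['eef_pos']); print('reading est',np.degrees(np.arctan2(*(p[:2]-t)[::-1]))-19.55, np.hypot(*(p[:2]-t)))
"
```

```text
t 5.07 p [0.5447 0.0681 0.0537] jaw 16.1 tilt [-0.001  0.002 -1.   ] F [-3.55  2.58  2.69] w 0.15467602082437903 q7 0.31
shift [-1.000e-04 -1.463e-01 -0.000e+00]
reading est 60.190523374789876 0.04232997824564821
```

Call:
{"op": "play_rows", "data": {
  "increments": [
    [[0,0,0],[0,0,0]],
    [[0,0,0],[0,0,0]],
    [[0,0,0],[0,0,0]],
    [[0,-0.02,0],[0,0,0]],
    [[0,-0.03,0],[0,0,0]],
    [[0,-0.03,0],[0,0,0]],
    [[0,-0.03,0],[0,0,0]],
    [[0,-0.02,0],[0,0,0]]
  ],
  "gripper": 0.045
}}

```text
t: 5.73
eef_pos: [0.5466, 0.0663, 0.1862]
tool_rot: [-0.7, 0.7, 0.099, -0.097]
contact_force: [0.1, 0.8, -0.5]
gripper_width: 0.528
```

Call:
{"op": "play_rows", "data": {
  "increments": [
    [[0.02,0,0.033],[0,7.1,0]],
    [[0.02,0,0.033],[0,7.1,0]],
    [[0.016,0,0.035],[0,7.1,0]],
    [[0.01,0,0.035],[0,7.1,0]],
    [[0.005,0,0.035],[0,7.1,0]],
    [[0,0,0],[0,7.1,0]],
    [[0,0,0],[0,7.1,0]],
    [[0,0,0],[0,7.1,0]],
    [[0,0,0],[0,7.1,0]],
    [[0,0,0],[0,7.1,0]],
    [[0,0,0],[0,0,0]]
  ]
}}

```text
t: 6.65
eef_pos: [0.6108, 0.2421, 0.1831]
tool_rot: [-0.626, 0.627, -0.328, 0.328]
contact_force: [0.5, 0.0, 0.7]
gripper_width: 0.526
```

```bash
python3 -c "
from h import *
to(.5621,-.091,.2)
save('top','top3.png',(215,180,360,305),5.5)
"
```

```text
t 6.65 p [0.6108 0.2421 0.1831] jaw -55.2 tilt [ 0.    -0.001 -1.   ] F [0.55 0.03 0.72] w 0.5264077933773703 q7 -1.09
shift [ 0.246  -0.0166 -0.2299]
```

View pics/top3.png

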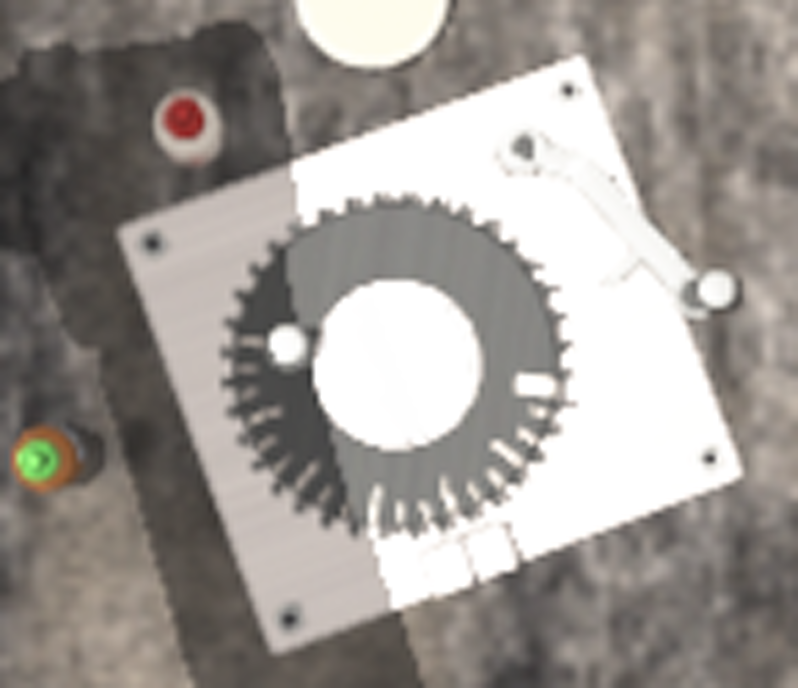

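The ring turned and the post now sits at (288,345), with the zero mark at (537,385). A long mark at (446,490) points at the index (468,540). The bottles have not moved. I moved to the wrong side (+y), but at a safe height. I'll work out the reading and head for the pawl.

```bash
python3 - <<'E'
from h import *
c=dict(np.load("last_top.npz")); th=.3413; t=np.array([.5372,.0264])
A=np.array([[np.cos(th),-np.sin(th)],[np.sin(th),np.cos(th)]])
for n,p,z in [("post",(288,345),.084),("zero mid",(536,385),.036),("mark60",(446,491),.036),("mark0+30",(507,455),.036),("idx",(468,540),.034)]:
    m=A.T@(pz(c,*cp(*p),z)[:2]-t)*1e3; print(n,m.round(1),np.hypot(*m).round(1),np.degrees(np.arctan2(m[1],m[0])).round(1))
# fine unwarp of ring: brightness vs angle at radii 50..59mm
g=c["color"].astype(np.float32).mean(2)
a=np.arange(-180,180,.5); rows=[]
for r in np.arange(.050,.060,.001):
    P=np.array([proj(c,[*(A@[r*np.cos(np.radians(x)),r*np.sin(np.radians(x))]+t),.036]) for x in a]).astype(np.float32)
    rows.append(cv2.remap(g,P[:,:1],P[:,1:],cv2.INTER_LINEAR)[:,0])
s=np.mean(rows,0)
from scipy.signal import find_peaks
k,_=find_peaks(s,prominence=8); print([(a[i],int(s[i])) for i in k])
E
```

```text
post [20.6 36.3] 41.8 60.4
zero mid [-26.3 -47.5] 54.3 -119.0
mark60 [-51.9  -0.6] 51.9 -179.4
mark0+30 [-47.4 -27.4] 54.8 -149.9
idx [-72.5  -1.9] 72.5 -178.5
[(np.float64(-169.5), 182), (np.float64(-159.5), 189), (np.float64(-149.5), 235), (np.float64(-139.0), 195), (np.float64(-129.0), 179), (np.float64(-119.0), 254), (np.float64(60.5), 141), (np.float64(71.5), 98), (np.float64(80.0), 97), (np.float64(90.0), 138), (np.float64(100.0), 99), (np.float64(110.0), 95), (np.float64(120.0), 135), (np.float64(130.0), 103), (np.float64(149.5), 227), (np.float64(160.0), 199), (np.float64(170.5), 187)]
```

Call:
{"op": "play_rows", "data": {
  "increments": [
    [[0.0246,0,-0.023],[0,0,0]],
    [[0.0246,0,-0.023],[0,0,0]],
    [[0.0246,0,-0.023],[0,0,0]],
    [[0.0246,0,-0.023],[0,0,0]],
    [[0.0246,0,-0.023],[0,0,0]],
    [[0.0246,0,-0.023],[0,0,0]],
    [[0.0246,0,-0.023],[0,0,0]],
    [[0.0246,0,-0.023],[0,0,0]],
    [[0.0246,0,-0.023],[0,0,0]],
    [[0.0246,0,-0.023],[0,0,0]],
    [[0,0,0],[0,0,0]],
    [[0,0,0],[0,0,0]]
  ]
}}

```text
t: 7.7
eef_pos: [0.5628, -0.0943, 0.1838]
tool_rot: [-0.627, 0.627, -0.327, 0.327]
contact_force: [0.0, 1.4, -0.9]
gripper_width: 0.528
```

```bash
python3 -c "
from h import *
to(.5621,-.091,.053)
"
```

```text
t 7.7 p [ 0.5628 -0.0943  0.1838] jaw -55.1 tilt [ 0.001 -0.001 -1.   ] F [ 0.04  1.39 -0.9 ] w 0.5275897224876419 q7 -0.56
shift [-0.0032  0.1308  0.0012]
```

Call:
{"op": "play_rows", "data": {
  "increments": [
    [[-0.0032,0,0.0012],[0,0,0]],
    [[0,0.02,0],[0,0,0]],
    [[0,0.02,0],[0,0,0]],
    [[0,0.02,0],[0,0,0]],
    [[0,0.02,0],[0,0,0]],
    [[0,0.02,0],[0,0,0]],
    [[0,0.02,0],[0,0,0]],
    [[0,0.011,0],[0,0,0]],
    [[0,0,0],[0,0,0]],
    [[0,0,0],[0,0,0]]
  ]
}}

```text
t: 8.53
eef_pos: [0.5626, -0.0869, 0.0522]
tool_rot: [-0.628, 0.628, -0.326, 0.326]
contact_force: [0.1, 0.2, 0.6]
gripper_width: 0.523
```

Call:
{"op": "play_rows", "data": {
  "increments": [
    [[0,0,0],[0,0,0]],
    [[0,0,0],[0,0,0]],
    [[0,0,0],[0,0,0]],
    [[0,0,0],[0,0,0]],
    [[0,0,0],[0,0,0]],
    [[0,0,0],[0,0,0]]
  ],
  "gripper": 0.01,
  "grip_force": 25
}}

```text
t: 9.03
eef_pos: [0.5634, -0.088, 0.0534]
tool_rot: [0.628, -0.627, 0.326, -0.327]
contact_force: [-0.7, -1.0, 7.3]
gripper_width: 0.154
```

```bash
python3 -c "
from h import *
R=to(.5422,-.0652); th=.3413; t=np.array([.5372,.0264])
A=np.array([[np.cos(th),-np.sin(th)],[np.sin(th),np.cos(th)]])
p=A.T@(np.array(get_obs()['eef_pos'])[:2]-t)-[.062,-.076]
a=np.arctan2(p[1],p[0])%(2*np.pi); e=np.arctan2(-.012,-.088)%(2*np.pi); print(np.hypot(*p),a-e)
pr=None
for x in np.linspace(a,e,9):
  n=np.r_[A@(.089*np.array([np.cos(x),np.sin(x)])),0]
  if pr is not None: print((R.T@(n-pr)).round(4).tolist())
  pr=n
"
```

```text
t 9.03 p [ 0.5634 -0.088   0.0534] jaw -55.0 tilt [ 0.002  0.    -1.   ] F [-0.67 -0.96  7.26] w 0.154168253815104 q7 -0.44
shift [-0.0308 -0.     -0.0042]
0.08584089117745729 0.3566445174887338
[-0.0039, -0.0, -0.0008]
[-0.0039, -0.0, -0.0006]
[-0.0039, -0.0, -0.0004]
[-0.004, -0.0, -0.0003]
[-0.004, -0.0, -0.0001]
[-0.004, -0.0, 0.0001]
[-0.004, -0.0, 0.0003]
[-0.0039, -0.0, 0.0004]
```

Call:
{"op": "play_rows", "data": {
  "increments": [
    [[-0.0039,0,-0.0008],[0,0,0]],
    [[-0.0039,0,-0.0006],[0,0,0]],
    [[-0.0039,0,-0.0004],[0,0,0]],
    [[-0.004,0,-0.0003],[0,0,0]],
    [[-0.004,0,-0.0001],[0,0,0]],
    [[-0.004,0,0.0001],[0,0,0]],
    [[-0.002,0,0.0001],[0,0,0]],
    [[-0.002,0,0.0002],[0,0,0]],
    [[0,0,0],[0,0,0]],
    [[0,0,0],[0,0,0]]
  ]
}}

```text
t: 9.87
eef_pos: [0.545, -0.0672, 0.0531]
tool_rot: [-0.627, 0.627, -0.327, 0.327]
contact_force: [-1.9, -2.2, 10.7]
gripper_width: 0.157
```

Call:
{"op": "play_rows", "data": {
  "increments": [
    [[-0.001,0,0],[0,0,0]],
    [[-0.001,0,0],[0,0,0]],
    [[-0.001,0,0],[0,0,0]],
    [[0,0,0],[0,0,0]],
    [[0,0,0],[0,0,0]]
  ]
}}

```text
t: 10.28
eef_pos: [0.5436, -0.065, 0.0531]
tool_rot: [-0.627, 0.627, -0.326, 0.328]
contact_force: [-1.2, -4.1, 8.6]
gripper_width: 0.155
```

Call:
{"op": "play_rows", "data": {
  "increments": [
    [[-0.001,0,0],[0,0,0]],
    [[-0.001,0,0],[0,0,0]],
    [[0,0,0],[0,0,0]],
    [[0,0,0],[0,0,0]]
  ]
}}

```text
t: 10.62
eef_pos: [0.5433, -0.0645, 0.0532]
tool_rot: [-0.627, 0.627, -0.326, 0.329]
contact_force: [1.8, -7.0, 5.8]
gripper_width: 0.154
```

```bash
python3 -c "
from h import *
to(.5422,-.0652)
"
```

```text
t 10.62 p [ 0.5433 -0.0645  0.0532] jaw -55.1 tilt [ 0.003 -0.003 -1.   ] F [ 1.76 -7.05  5.78] w 0.15378709776049232 q7 -0.48
shift [-0.     -0.     -0.0013]
```

Call:
{"op": "play_rows", "data": {
  "increments": [
    [[-0.001,0,0],[0,0,0]],
    [[-0.001,0,0],[0,0,0]],
    [[0,0,0],[0,0,0]],
    [[0,0,0],[0,0,0]],
    [[0,0,0],[0,0,0]]
  ]
}}

```text
t: 11.03
eef_pos: [0.5432, -0.0643, 0.0533]
tool_rot: [-0.626, 0.627, -0.325, 0.33]
contact_force: [4.9, -11.1, 0.9]
gripper_width: 0.151
```

Call:
{"op": "play_rows", "data": {
  "increments": [
    [[0.003,0,0],[0,0,0]],
    [[0,0,0],[0,0,0]],
    [[0,0,0],[0,0,0]],
    [[0,0,0],[0,0,0]],
    [[0,-0.02,0],[0,0,0]],
    [[0,-0.03,0],[0,0,0]],
    [[0,-0.03,0],[0,0,0]],
    [[0,-0.03,0],[0,0,0]],
    [[0.03,0,0],[0,0,0]],
    [[0.03,0,0],[0,0,0]],
    [[0.03,0,0],[0,0,0]],
    [[0.03,0,0],[0,0,0]],
    [[0.03,0,0],[0,0,0]],
    [[0.03,0,0],[0,0,0]],
    [[0,0,0],[0,0,0]]
  ],
  "gripper": 0.045
}}

```text
t: 12.28
eef_pos: [0.6473, -0.2157, 0.1623]
tool_rot: [-0.626, 0.628, -0.327, 0.329]
contact_force: [-0.5, -0.7, 0.7]
gripper_width: 0.525
```

```bash
python3 -c "
from h import *
to(.5422,-.0652)
save('top','top4.png',(215,180,360,305),5.5)
"
```

```text
t 12.28 p [ 0.6473 -0.2157  0.1623] jaw -55.2 tilt [ 0.001 -0.004 -1.   ] F [-0.48 -0.7   0.68] w 0.5254258628089854 q7 -0.36
shift [-0.1836 -0.0007 -0.0005]
```

View pics/top4.png

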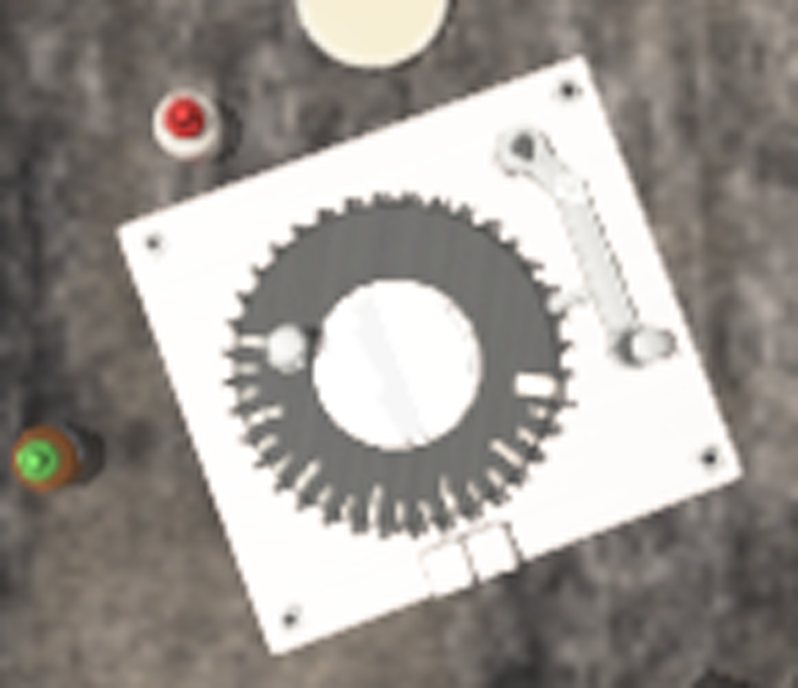

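The pawl is in, with its nose at the ring rim near (562,298) and its post at (651,345). The zero mark is at (536,385), and the bottles and dish look unmoved. Now the numbers.

```bash
python3 - <<'E'
from h import *
c=dict(np.load("last_top.npz")); th=.3413; t=np.array([.5372,.0264])
A=np.array([[np.cos(th),-np.sin(th)],[np.sin(th),np.cos(th)]])
for n,p,z in [("post",(288,346),.084),("zero mid",(536,385),.036),("pawlpost",(651,345),.082)]:
    m=A.T@(pz(c,*cp(*p),z)[:2]-t)*1e3; print(n,m.round(1),np.hypot(*m).round(1),np.degrees(np.arctan2(m[1],m[0])).round(1))
d=m-[62,-76]; print("pawl ang",np.hypot(*d),np.arctan2(d[1],d[0])-np.arctan2(-12,-88))
E
```

```text
post [20.3 36.5] 41.7 60.9
zero mid [-26.3 -47.5] 54.3 -119.0
pawlpost [-26.3 -88.4] 92.2 -106.6
pawl ang 89.13396480683284 0.003696119103365092
```

```bash
python3 -c "
from station import *
print(hand_in())"
```

```text
the job is handed in; nothing more can be done
None
```

The ring now reads 60° and the pawl is fully in its teeth, so the ring is locked there. I gripped the ring post and turned the ring from about 112° to 60°. Then I gripped the pawl post, swung it in until it stopped against about 12 N, let go and moved the arm clear. The job took about 12 s of the 51 s allowed.

My last checks, from the top camera with the arm clear:
- **Ring:** the post gave 60.9° and the zero mark gave 61.0°. That is about 1° above 60, within the roughly 2 mm calibration. The long mark lined up with the index line.
- **Pawl:** the post stands at x -26.3, y -88.4 mm on the mount, against the expected x -26, y -88 mm. That is an angle of about 0.004 rad, which is fully in to within what I can measure.
- **Bottles and dish:** they are where they were in the picture. I judged this by eye, not by measurement.

One move went the wrong way: after releasing the ring post I moved the gripper left instead of right. It was about 18 cm above the worktop and touched nothing. None of the force readings I took suggested a problem.

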